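Open the needle jar in its holding block and keep the cap over the mouth

TASK

Open the jar of spare needles: stand the square glass jar fully home in the square well of the grey bench block, which keeps it from turning, then unscrew its tight cap (counterclockwise seen from above) until the thread lets go, and lift the cap off. Finish still holding the cap in the gripper, level, still and just above the open mouth - a finger's width or so, touching nothing else - so that a needle can be taken out and the jar covered again; the program finishes while still holding it. Keep the jar upright throughout and home in the well at the end, and leave the things around it (the vials, the small upright carton and the tally counter) where they are.

Things in the scene. Friction and masses are not known exactly. Their poses are not given: they have to be found in the camera images.
- jar: Clear glass jar (loose, 0.34 kg +-20%), needles with brass hubs fixed inside. Square body 60 x 60 mm, rounded corners, 61 mm high (lowest 6 mm: 54.5 mm), round shoulder up to 70 mm, 40 mm neck; 95 mm high with the cap. Origin: centre of its underside; z up, x and y square to its flat sides. Starts on the table at any yaw. Unbraced it spins along with the cap. It can be lifted by its closed cap.
- cap: Ribbed aluminium screw cap on the jar (0.06 kg), 56 mm across, 22 mm high. Origin: centre of its skirt's lower edge, z up; closed, that is 73 to 74 mm above the jar's underside and 3 mm above the shoulder. Grip across the diameter from above, fingertips 2 mm or more above that edge. Needs 0.15 to 0.5 N m over the first 60 deg (30 N of grip is ample); stays where it is left.
- jar_thread (a point): Thread on the jar's neck, 80 mm above its underside; axes as the jar's. Right-handed: counterclockwise from above opens; the cap climbs 1.9 mm a radian, follow it. Closed, the cap's x axis is 20 to 40 deg counterclockwise of the jar's x; it lets go at 145 deg (105 to 130 deg of turning, so regrasp). Up to 60 deg more does no harm. Before that, lifting it lifts the jar.
- jar_mouth (a point): Centre of the jar's mouth at the top of its white seal ring as it stands when the cap is off: 94.5 mm above the jar's underside, on its axis; moves with the jar.
- well_floor (a point): Floor centre of the well in the bench block (fixed). Block: grey plastic 106 x 106 mm, top 46 mm above the table, on a black rubber foot 122 x 122 x 6 mm. Well: square, 64 x 64 mm, 32 mm deep, floor 14 mm above the table; z up, x and y square to its sides. The jar fits in any of four quarter turns; home, its underside is on this floor and the cap's skirt begins about 87 mm above the table.
- vial_1: Bystander: stoppered glass vial 22 mm across, 41 mm high, loose, standing. Origin: centre of its underside.
- vial_4: Bystander: stoppered glass vial 27 mm across, 51 mm high, loose, standing. Origin: centre of its underside.
- vaccine_carton: Bystander: small upright open carton 30 x 54 x 76 mm, loose. Origin: centre of its underside.
- tally_counter: Bystander: round hand tally counter, 62 x 47 x 21 mm, loose. Origin: centre of its underside.
Mind the look-alikes: they are no part of the job. Leave any yellow look-alike of the cap alone.

How it is judged (in metres and radians):
On the way, in this order (a step that is already met when the one before it is completed fails the run):
1. the jar, its cap still screwed on, stands home in the block's well (z of jar in the frame of well_floor between -0.004 and 0.004 m and horizontal distance between jar and well_floor below 0.006 m and angle between jar's own z axis and vertical below 0.07 rad and distance between cap and jar below 0.08 m), for 0.2 s.
2. the cap has come off the thread and is held clear above the mouth while the jar stays home (z of jar in the frame of well_floor between -0.004 and 0.004 m and horizontal distance between jar and well_floor below 0.006 m and angle between jar's own z axis and vertical below 0.07 rad and z of cap in the frame of jar above 0.0955 m and contact force between the fingers and cap above 1 N and contact force between cap and jar below 0.1 N), for 0.2 s.
At the end, for the whole second after the job is handed in: Jar home in the well: within 4 mm of its floor, 6 mm of its centre, 0.07 rad of upright. Cap gripped (over 1 N) and still, within 0.2 rad of level, its lower edge 1 to 45 mm above the mouth, within 15 mm of its axis, not touching the jar (z of jar in the frame of well_floor between -0.004 and 0.004 m and horizontal distance between jar and well_floor below 0.006 m and angle between jar's own z axis and vertical below 0.07 rad and z of cap in the frame of jar_mouth between 0.001 and 0.045 m and horizontal distance between cap and jar_mouth below 0.015 m and angle between cap's own z axis and vertical below 0.2 rad and contact force between the fingers and cap above 1 N and contact force between cap and jar below 0.1 N and linear speed of each of cap, jar below 0.02 m/s); the arm keeps its last pose, push and grip.
It fails at once if the jar is tipped by more than 0.5 rad (angle between jar's own z axis and vertical above 0.5 rad).
It fails at once if a listed vial, the carton or the tally counter is shifted by more than 30 mm or knocked over (distance of any of vial_1, vial_4, vaccine_carton, tally_counter from where it was at the start of the episode above 0.03 m or angle between any of vial_1, vial_4, vaccine_carton, tally_counter's own z axis and vertical above 0.6 rad).
It also fails if it takes over 53 s, if anything falls off the work surface, if the arm or the gripper's body presses on something with over 40 N, if the wrist force passes 120 N, or if a joint passes its speed limit or range.

ROBOT

A 6-joint arm with a two-finger parallel gripper is mounted at the origin on a cart in front of the work surface, level with it; the furniture and walls round the work are solid. World frame = base frame: x ahead of the robot, y to its left, z up, the work surface at z = 0. Lengths are in mm, angles in rad, forces in N, time in s.
With the tool pointing down it reaches from about 300 to 775 mm from the base axis. Payload 14.6 kg.
Tool frame: the origin (TCP) lies between the finger pads; the fingertips stand manip.tip_reach ahead of it and the grasp point (between the pads) lies 5 mm behind it (manip.tip_reach is the distance from the TCP to the fingertips, in mm); z points along the fingers, y is the line along which they close (so a half turn about z gives the same grasp; the last joint's range is limited). The gripper opens to 94 mm and grips with 3 to 60 N. Pads are 16 mm wide; open, the fingers measure 119 mm over their backs; the gripper's body (75 mm by 177 mm) begins 78 mm behind the grasp point.
Start: joints at [1.199, 0.3, 1.521, -0, 1.321, -0.067], TCP at [165.054, 524.64, 219.446] pointing down, gripper open.
Joint ranges: [-3.03, 3.03], [-0.79, 2.21], [0.23, 2.52], [-1.04, 4.18], [0, 3.07], [-2.55, 2.55]. Speed limits (rad/s): [2.22, 2.22, 2.57, 3.14, 3.14, 3.14].

INTERFACE

Orientations are given as [roll, pitch, yaw] about the fixed x, y, z axes, in that order (R = Rz(yaw) Ry(pitch) Rx(roll)).
In Python, from cell import manip gives the robot as it stands. The module is installed in compiled form; this text tells all that it offers.
- The arm moves only by the shell command python3 -m creep 'ROWS' [FORCE]. ROWS is JSON, a list of rows, each a list of 3 entries, a list of its own where there are three numbers: the opening, from -1 (shut) to 1 (fully open), then the shift along the tool's x, y, z in cm, then the turn about the tool's z in units of 5 degrees (1.0 is 5 degrees). In form: [[grip, [tx, ty, tz], roll], ...]. A call has 1 to 12 rows; each row is the pose to reach, as a shift and turn from the pose commanded when the call began, along the tool's axes at that moment; what a row does not reach only later rows make up. A row lasts 1/10 s, in which the tool goes at most 50 mm and 8.59 degrees, less where a joint would pass 70% of its speed; a pose out of reach is approached as far as the arm can. A call with a gripper value outside its range is refused whole. The fingers move at their own pace and stop on an object; FORCE is the grip in N (left out, the last holds). Time passes only in rows, so rows that repeat a pose let the fingers close. It gives the time, the measured TCP pose, the force, the opening and the grip force at its end, in the units of the state.
- manip.read_state(): the state, without advancing time (a new reading comes with each control period).
- manip.camera(name): name is "scene" or "top" or "wrist"; returns the picture (480x640x3 uint8, red, green, blue); there is no depth.
- manip.camera_params(name): a dict with "fovy" (degrees; the focal length in pixels is half the picture's height over the tangent of half this angle, whatever the lens; pixels are square), "cx", "cy" (the principal point, pixels), "k1" (the pictures are not rectified: a ray, as slopes to the right and down, at radius r is drawn at 1 + k1 r^2 times it, then the intrinsics apply), "origin" and "attitude" of the camera in the world. Camera axes: x right, y down, z forward; pixel columns grow to the right and rows downward; lengths in mm; the calibration is good to about 2 mm. A picture is of the moment at which its call begins: read the wrist's pose just before it. camera_params takes no time and is no camera call; for the wrist camera it gives the pose at the moment of the call.
- manip.sign_off(): hands the job in; it is judged then, once.
The state is a dict: "clock": time; "joints": joint angles; "qd": joint speeds; "effort": joint torques, N m; "eef_pos": TCP position; "eef_rot": TCP orientation; "wrist_force": force on the tool from outside, world axes, zero at the start; "moment": the same for the moment, N m; "finger_gap": finger opening in mm; "finger_force": force on a finger pad.
Only numpy, scipy, OpenCV 4.12 (cv2) and the standard library are available. Lean on these libraries where they do the work, as an engineer would, in place of code of your own. Each camera call takes 0.05 s, during which the arm holds its last target. There are 200 camera calls.

## Working session

There is one attempt and no reset: what is moved stays moved. The work goes in short steps, Python scripts to look and compute and a shell command to move; the robot and the scene stay as the last step left them, time stands still between calls to the robot, and variables do not carry over. Pictures are saved under pics/ and viewed, at most 13 in all, crops included, and the job is handed in when it is done.

```bash
mkdir -p pics; ls; python3 - <<'E'
from cell import manip
import cv2, json
s=manip.read_state(); print({k:s[k] for k in s}, manip.tip_reach)
for n in ("scene","top","wrist"):
    print(n, manip.camera_params(n))
    cv2.imwrite(f"pics/{n}0.png", cv2.cvtColor(manip.camera(n),cv2.COLOR_RGB2BGR))
E
```

```text
pics
{'clock': 0.0, 'joints': array([ 1.19944824e+00,  3.00508590e-01,  1.52158457e+00, -1.83815284e-05,
        1.32068683e+00, -6.66032266e-02]), 'qd': array([ 0.00057631,  0.00091212,  0.00247534, -0.001149  ,  0.00184487,
        0.00144149]), 'effort': array([ 3.54215872e-04, -5.31813455e+01, -3.52737665e+01,  7.08123785e-02,
        2.44895130e-02, -9.20111074e-05]), 'eef_pos': array([164.94700063, 524.42596598, 218.86427853]), 'eef_rot': array([-3.14040676e+00, -6.12572723e-05,  2.83685232e+00]), 'wrist_force': array([-0.05670452, -0.28029998,  0.28953622]), 'moment': array([0.01727137, 0.00673049, 0.04741189]), 'finger_force': 0.0, 'finger_gap': 93.87779560907313} 14.0
scene {'fovy': 50.92145047532813, 'cx': 317.2082699510123, 'cy': 230.18295951854847, 'k1': 0.0483650341061752, 'origin': array([ 180.06205541, -364.26885029,  468.26642801]), 'attitude': array([-2.01472409,  0.01835895, -0.54514202])}
top {'fovy': 42.14116308700856, 'cx': 311.44957944177406, 'cy': 242.85296113161937, 'k1': -0.18929530072170367, 'origin': array([ 394.45666074,  263.6392408 , 1143.95768999]), 'attitude': array([-2.9804464 ,  0.02642863, -1.56711873])}
wrist {'fovy': 62.99200725334992, 'cx': 318.6250993658071, 'cy': 242.06523950399546, 'k1': -0.024913400267902692, 'origin': array([ 87.00453748, 549.76575371, 383.36865962]), 'attitude': array([2.85663890e+00, 2.05007267e-04, 1.26580993e+00])}
```

View pics/top0.png

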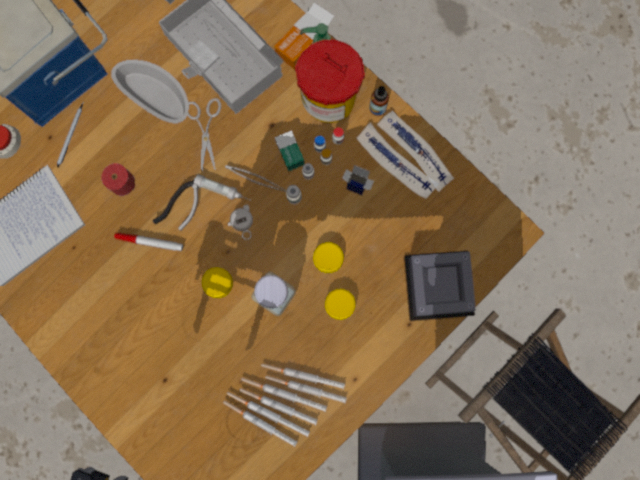

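View pics/scene0.png

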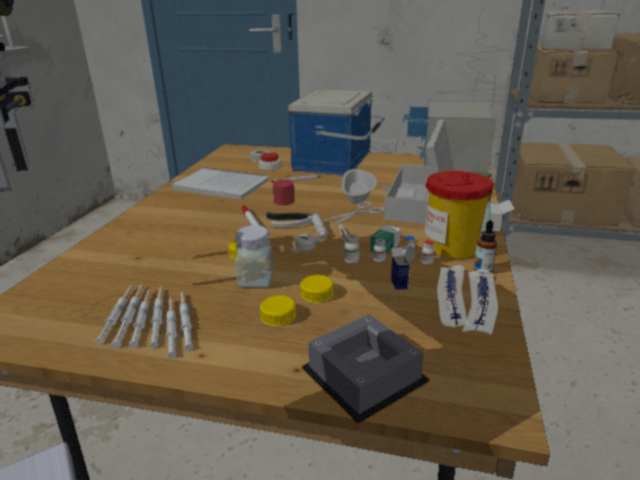

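The top picture shows the aluminium-capped jar at (271,291), the block at (440,285), the carton at (357,180), the tally counter at (240,217) and vials at (293,193), (308,170) and (326,157). Candidates for the cap are the silver one on the jar at (271,291) and yellow discs at (328,257), (340,304) and (217,282). I choose the silver one, on a square glass body. The scene view agrees, with the jar at (253,258) and the block at (366,360).

```bash
cat > h.py <<'E'
import numpy as np, cv2
from cell import manip
from scipy.spatial.transform import Rotation as R
def cam(n,p=None):
    p=p or manip.camera_params(n); f=240/np.tan(np.radians(p["fovy"])/2)
    K=np.array([[f,0,p["cx"]],[0,f,p["cy"]],[0,0,1.]]); D=np.array([p["k1"],0,0,0.])
    return K,D,R.from_euler("xyz",p["attitude"]).as_matrix(),np.array(p["origin"])
def at(n,uv,z,p=None):
    K,D,A,o=cam(n,p); q=cv2.undistortPoints(np.float64(uv).reshape(-1,1,2),K,D).reshape(-1,2)
    d=np.c_[q,np.ones(len(q))]@A.T
    return o+d*((z-o[2])/d[:,2])[:,None]
def proj(n,X,p=None):
    K,D,A,o=cam(n,p); c=(np.float64(X).reshape(-1,3)-o)@A
    return cv2.projectPoints(c.reshape(-1,1,3),np.zeros(3),np.zeros(3),K,D)[0].reshape(-1,2)
E
python3 - <<'E'
from h import *
t=cv2.imread("pics/top0.png")
a=cv2.resize(t[250:335,225:325],None,fx=4,fy=4,interpolation=cv2.INTER_CUBIC)
b=cv2.resize(t[240:325,395:490],None,fx=4,fy=4,interpolation=cv2.INTER_CUBIC)
cv2.imwrite("pics/crop1.png",np.hstack([a,b]))
print("cap",at("top",[[271,290]],95),"block",at("top",[[440,285]],46))
print("scene cap",at("scene",[[253,232]],95))
for n,uv,z in [("v",[293,190],41),("v2",[308,168],41),("cart",[357,180],76),("tally",[240,217],20),("y",[328,257],20),("y",[340,304],20)]: print(n,at("top",[uv],z).round())
E
```

```text
cap [[484.1530254  360.16093276  95.        ]] block [[497.03564762  65.01937813  46.        ]]
scene cap [[485.26898155 365.17216875  95.        ]]
v [[671. 327.  41.]]
v2 [[713. 300.  41.]]
cart [[681. 212.  76.]]
tally [[626. 427.  20.]]
y [[551. 264.  20.]]
y [[465. 242.  20.]]
```

View pics/crop1.png

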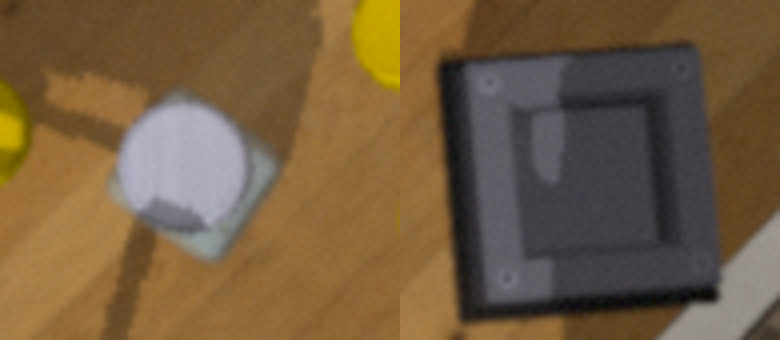

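The crop confirms the choice: a silver cap centred at about (271,291) over a square glass body, and a block with an empty well at about (442,285). Next I move over the jar for a close wrist-camera look.

```bash
python3 -m creep '[[1,[-5,-0.9,0],0],[1,[-10,-1.8,0],0],[1,[-15,-2.6,0],0],[1,[-20,-3.5,0],0],[1,[-25,-4.3,0],0],[1,[-30,-5.2,0],0],[1,[-34,-5.9,0],0],[1,[-35.4,-6.1,0],0],[1,[-35.4,-6.1,0],0],[1,[-35.4,-6.1,0],0],[1,[-35.4,-6.1,0],0]]'
python3 - <<'E'
from h import *
p=manip.camera_params("wrist"); im=cv2.cvtColor(manip.camera("wrist"),cv2.COLOR_RGB2BGR)
cv2.imwrite("pics/w1.png",im); s=manip.read_state(); print(s["eef_pos"],s["eef_rot"],s["joints"]); np.save("w1.npy",p,allow_pickle=True)
print(proj("wrist",[[484,361,95],[484,361,0]],p))
E
```

```text
clock: 1.25
eef_pos: [483.1, 361.3, 219.6]
eef_rot: [3.141, -0.0, 2.839]
wrist_force: [-0.4, -0.2, 0.1]
finger_gap: 94.3
finger_force: 0.0
[483.18562992 361.23445987 219.64805206] [ 3.14142340e+00 -3.13042773e-05  2.83863074e+00] [ 5.81209149e-01  4.19347035e-01  1.35929426e+00  1.34398856e-04
  1.36284031e+00 -6.86653007e-01]
[[317.58361691 239.899025  ]
 [317.7405789  213.71701835]]
```

View pics/w1.png

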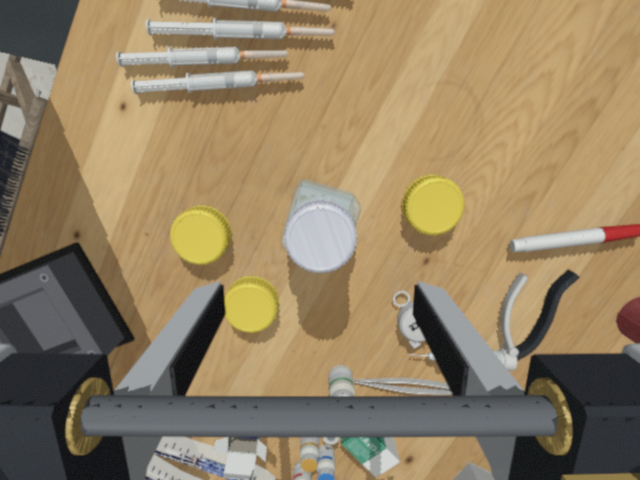

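```bash
python3 - <<'E'
from h import *
p=np.load("w1.npy",allow_pickle=True).item(); im=cv2.imread("pics/w1.png")
q=at("top",[[270,272.5],[294.5,291],[278.7,315],[253,297]],0)[:,:2]
for i in range(4):
    d=q[(i+1)%4]-q[i]; print("top edge",np.hypot(*d).round(1),(np.degrees(np.arctan2(d[1],d[0]))%90).round(1))
hsv=cv2.cvtColor(im,cv2.COLOR_BGR2HSV)
m=((hsv[...,1]<60)&(hsv[...,2]>110)).astype(np.uint8); 
roi=np.zeros_like(m); roi[190:285,275:370]=1; m*=roi
m=cv2.morphologyEx(m,cv2.MORPH_OPEN,np.ones((9,9)))
# search cap circle: rendered rim at z=95.5 r=28 vs gradient
g=cv2.cvtColor(im,cv2.COLOR_BGR2LAB).astype(float)[...,2]; b=cv2.GaussianBlur(g,(0,0),1)
n,l,st,c=cv2.connectedComponentsWithStats(m); k=1+np.argmax(st[1:,4]); print(st[k],c[k])
a=np.radians(np.arange(0,360,3)); best=[]
for x in np.arange(474,494,1.):
  for y in np.arange(351,371,1.):
    def ring(r): 
        uv=proj("wrist",np.c_[x+r*np.cos(a),y+r*np.sin(a),np.full(len(a),95.)],p); return cv2.remap(b.astype(np.float32),uv[:,0].astype(np.float32).reshape(1,-1),uv[:,1].astype(np.float32).reshape(1,-1),1)[0]
    best.append((np.clip(ring(30)-ring(26.5),0,12).mean(),x,y))
best.sort(reverse=True); print(best[:5])
s,x,y=best[0]
tiles=[]
for yaw in (30,38,46):
    t=cv2.resize(im[165:285,265:375],None,fx=4.5,fy=4.5,interpolation=2) if 0 else im.copy()
    t=cv2.resize(t,None,fx=4,fy=4,interpolation=2)
    def draw(X,col): cv2.polylines(t,[(proj("wrist",X,p)*4+1.5).round().astype(int)],True,col,1)
    for z,w,col in((0,27.25,(0,0,255)),(61,30,(0,255,0))):
        an=np.radians(yaw+45+90*np.arange(4)); draw(np.c_[x+w*1.414*np.cos(an),y+w*1.414*np.sin(an),np.full(4,z)],col)
    draw(np.c_[x+28*np.cos(a),y+28*np.sin(a),np.full(len(a),95)],(255,0,0))
    tiles.append(t[165*4:285*4,285*4-40:375*4-40][:, :264*2//2+96])
cv2.imwrite("pics/ov.png",cv2.resize(np.hstack(tiles),(800,int(800*480/sum(u.shape[1] for u in tiles)))))
E
```

```text
top edge 57.1 53.2
top edge 52.8 57.0
top edge 58.1 55.5
top edge 55.1 55.8
[ 282  190   78   83 5339] [321.1502154  229.13036149]
[(np.float32(9.6174135), np.float64(482.0), np.float64(364.0)), (np.float32(9.55935), np.float64(482.0), np.float64(363.0)), (np.float32(9.428953), np.float64(481.0), np.float64(363.0)), (np.float32(9.341962), np.float64(482.0), np.float64(362.0)), (np.float32(9.316222), np.float64(481.0), np.float64(364.0))]
```

View pics/ov.png

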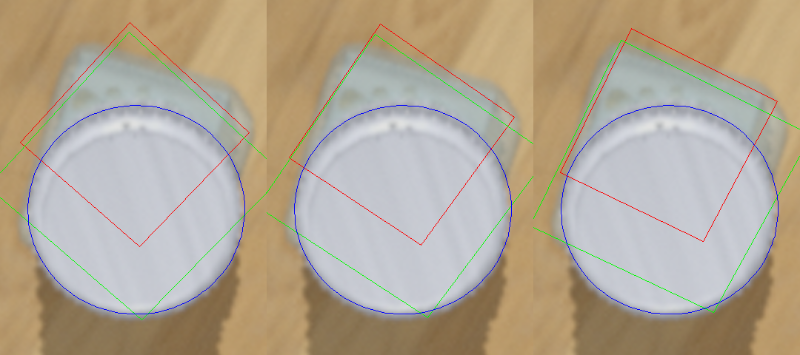

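The picture shows the cap circle fitted at about (482,364), with the jar's base edge turned a little beyond the 46° overlay. The top view gives about 55°. Next is a close look at the well.

```bash
python3 -m creep '[[1,[-1.7,-4.6,0],0],[1,[-3.4,-9.3,0],0],[1,[-5,-13.9,0],0],[1,[-6.7,-18.6,0],0],[1,[-8.4,-23.2,0],0],[1,[-10,-27.9,0],0],[1,[-10,-27.9,0],0],[1,[-10,-27.9,0],0],[1,[-10,-27.9,0],0]]'
python3 - <<'E'
from h import *
p=manip.camera_params("wrist"); im=cv2.cvtColor(manip.camera("wrist"),cv2.COLOR_RGB2BGR)
cv2.imwrite("pics/w2.png",im); np.save("w2.npy",p,allow_pickle=True)
s=manip.read_state(); print(s["eef_pos"],s["joints"])
p1=np.load("w1.npy",allow_pickle=True).item(); 
q=at("wrist",[[300.3,181.9],[356,195.4]],0,p1); d=q[1]-q[0]; print("jar edge",np.degrees(np.arctan2(d[1],d[0]))%90,q)
cv2.imwrite("pics/w2c.png",cv2.resize(im[100:340,170:490],(800,600),interpolation=2))
E
```

```text
clock: 2.2
eef_pos: [495.9, 65.4, 219.6]
eef_rot: [3.141, 0.0, 2.838]
wrist_force: [0.4, 0.7, -0.0]
finger_gap: 94.2
finger_force: 0.0
[495.91654076  65.57063589 219.51848218] [ 5.81460391e-02  1.88759430e-01  1.65901902e+00  1.64008315e-04
  1.29368731e+00 -1.20998063e+00]
jar edge 58.98726313850482 [[448.58940793 354.22600921   0.        ]
 [477.664317   402.59042712   0.        ]]
```

View pics/w2c.png

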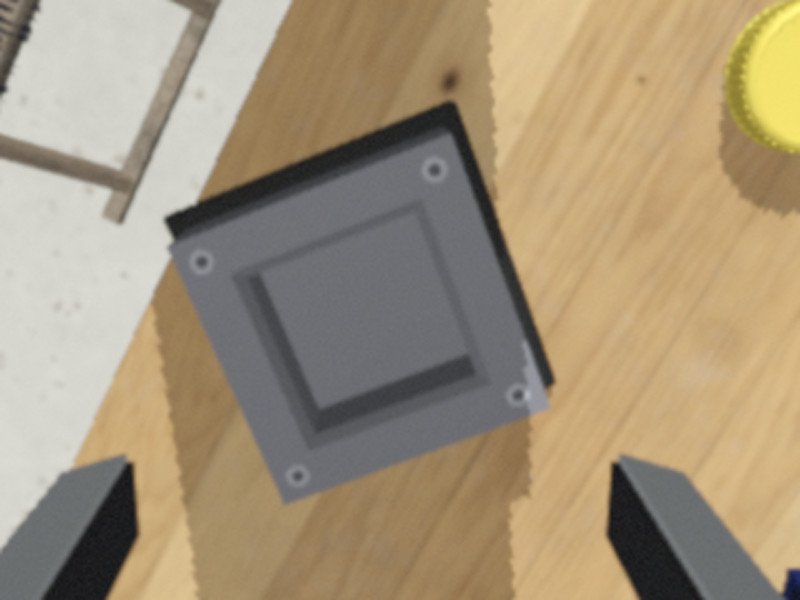

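The crop shows the well rim with corners at (235,277), (420,203), (490,382) and (314,447), and the block's top corners at (173,247), (450,130), (549,408) and (287,503).

```bash
python3 - <<'E'
from h import *
p=np.load("w2.npy",allow_pickle=True).item()
for nm,c in (("outer",[[173,247],[450,130],[549,408],[287,503]]),("well",[[235,277],[420,203],[490,382],[314,447]]),("screws",[[201,262],[434,170],[518,394],[298,476]])):
    q=at("wrist",(np.float64(c)-.75)/2.5+[170,100],46,p)[:,:2]
    d=np.roll(q,-1,0)-q; print(nm,q.mean(0).round(1),np.hypot(*d.T).round(1),(np.degrees(np.arctan2(d[:,1],d[:,0]))%90).round(1))
# jar yaw: fit silhouette edges (wrist and top) by gradient score
p1=np.load("w1.npy",allow_pickle=True).item()
def score(cn,img,pp,x,y,yaw):
    L=cv2.cvtColor(img,cv2.COLOR_BGR2LAB)[...,2].astype(np.float32); L=cv2.GaussianBlur(L,(0,0),1.0)
    _,_,_,o=cam(cn,pp); out=0
    def samp(X): 
        uv=proj(cn,X,pp).astype(np.float32); return cv2.remap(L,uv[:,0].reshape(1,-1),uv[:,1].reshape(1,-1),1)[0]
    t=np.linspace(-20,20,30)
    for k in range(4):
        a=np.radians(yaw+90*k); n=np.array([np.cos(a),np.sin(a)]); v=np.array([-n[1],n[0]])
        if n@(o[:2]-[x,y])<35: continue
        for z,w in ((0,27.25),(6,30)):
            P=lambda e: np.c_[x+(w+e)*n[0]+t*v[0],y+(w+e)*n[1]+t*v[1],np.full(30,z)]
            out+=np.clip(samp(P(2.))-samp(P(-2.)),0,20).mean()
    return out
T=cv2.imread("pics/top0.png"); W=cv2.imread("pics/w1.png")
for cn,img,pp in (("wrist",W,p1),("top",T,manip.camera_params("top"))):
    r=sorted(((score(cn,img,pp,x,y,yw),x,y,yw) for x in np.arange(478,489,1.5) for y in np.arange(358,369,1.5) for yw in range(42,75,1)),reverse=True)
    print(cn,[tuple(np.round(u,1)) for u in r[:6]])
E
```

```text
outer [501.8  61.7] [103.7 106.5 103.9 104.2] [5.2 3.8 4.  3.6]
well [502.4  61.5] [69.7 69.8 69.  69.4] [4.4 4.7 4.1 5.3]
screws [502.1  60.9] [87.  86.7 87.  87.2] [4.  4.3 4.4 4.3]
wrist [(np.float64(53.7), np.float64(484.0), np.float64(362.5), np.float64(48.0)), (np.float64(51.9), np.float64(482.5), np.float64(362.5), np.float64(47.0)), (np.float64(51.8), np.float64(484.0), np.float64(362.5), np.float64(47.0)), (np.float64(50.9), np.float64(484.0), np.float64(364.0), np.float64(48.0)), (np.float64(50.6), np.float64(484.0), np.float64(361.0), np.float64(47.0)), (np.float64(50.1), np.float64(482.5), np.float64(362.5), np.float64(46.0))]
top [(np.float64(54.3), np.float64(482.5), np.float64(362.5), np.float64(64.0)), (np.float64(53.9), np.float64(482.5), np.float64(361.0), np.float64(64.0)), (np.float64(53.1), np.float64(481.0), np.float64(361.0), np.float64(64.0)), (np.float64(52.9), np.float64(482.5), np.float64(362.5), np.float64(65.0)), (np.float64(52.7), np.float64(482.5), np.float64(361.0), np.float64(65.0)), (np.float64(52.4), np.float64(481.0), np.float64(362.5), np.float64(65.0))]
```

```bash
python3 - <<'E'
from h import *
p1=np.load("w1.npy",allow_pickle=True).item()
rows=[]
for cn,f,pp,(u0,v0,w,h),sc in (("wrist","pics/w1.png",p1,(270,168,100,80),2.66),("top","pics/top0.png",manip.camera_params("top"),(246,262,60,60),4.4)):
    im=cv2.imread(f); tiles=[]
    for yaw in (50,55,60):
        t=cv2.resize(im[v0:v0+h,u0:u0+w],None,fx=sc,fy=sc,interpolation=2)
        x,y=483,363
        for z,wd,col in((0,27.25,(0,0,255)),(61,30,(0,200,0))):
            an=np.radians(yaw+45+90*np.arange(4)); X=np.c_[x+wd*1.414*np.cos(an),y+wd*1.414*np.sin(an),np.full(4,z)]
            cv2.polylines(t,[(((proj(cn,X,pp)-[u0,v0]+.5)*sc).round()).astype(int)],True,col,1)
        tiles.append(cv2.resize(t,(264,int(264*h/w))))
    rows.append(np.hstack(tiles))
cv2.imwrite("pics/ov2.png",np.vstack(rows))
E
```

```text
(no output)
```

View pics/ov2.png

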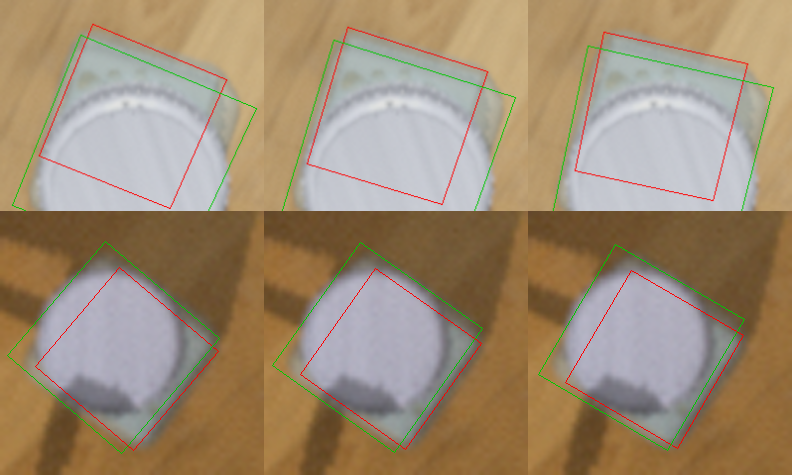

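The overlays agree best at a jar yaw of about 56°. The well centre is at (502,61.4) with yaw 4.2°. I will grasp at tool yaw about 30°, so joint 6 has room to unscrew in one sweep.

```bash
python3 -m creep '[[1,[1.6,4.5,0],1.7],[1,[3.2,9,0],3.4],[1,[4.9,13.5,0],5.1],[1,[6.5,18,0],6.8],[1,[8.1,22.4,0],8.5],[1,[9.4,26,0],10.2],[1,[10.2,28,0],11.9],[1,[10.2,28,0],13.6],[1,[10.2,28,0],15.3],[1,[10.2,28,0],17],[1,[10.2,28,0],18.7],[1,[10.2,28,0],20.4]]'
python3 -m creep '[[1,[0,0,0],1.7],[1,[0,0,0],3.4],[1,[0,0,0],5.1],[1,[0,0,0],6.1],[1,[0,0,0],6.1],[1,[0,0,0],6.1],[1,[0,0,0],6.1]]'
python3 - <<'E'
from h import *
p=manip.camera_params("wrist"); im=cv2.cvtColor(manip.camera("wrist"),cv2.COLOR_RGB2BGR)
cv2.imwrite("pics/w3.png",im); np.save("w3.npy",p,allow_pickle=True)
s=manip.read_state(); print(s["eef_pos"],s["eef_rot"],s["joints"][5])
a=np.radians(np.arange(0,360,3))
for f in ("w1","w3"):
    im=cv2.imread(f"pics/{f}.png"); p=np.load(f+".npy",allow_pickle=True).item()
    b=cv2.GaussianBlur(cv2.cvtColor(im,cv2.COLOR_BGR2LAB)[...,2].astype(np.float32),(0,0),1); best=[]
    for x in np.arange(472,494,1.):
      for y in np.arange(352,374,1.):
        def ring(r):
            uv=proj("wrist",np.c_[x+r*np.cos(a),y+r*np.sin(a),np.full(len(a),95.)],p).astype(np.float32); return cv2.remap(b,uv[:,0].reshape(1,-1),uv[:,1].reshape(1,-1),1)[0]
        best.append((np.clip(ring(29.5)-ring(26.5),0,12).mean(),x,y))
    best.sort(reverse=True); print(f,[tuple(map(float,q)) for q in best[:4]])
tiles=[]
x,y=482.5,363.
for yaw in (53,57,61):
    t=cv2.resize(im,None,fx=4,fy=4,interpolation=2)
    c=proj("wrist",[[x,y,50]],p)[0].astype(int)
    for z,wd,col in((0,27.25,(0,0,255)),(61,30,(0,200,0))):
        an=np.radians(yaw+45+90*np.arange(4)); X=np.c_[x+wd*1.414*np.cos(an),y+wd*1.414*np.sin(an),np.full(4,z)]
        cv2.polylines(t,[(proj("wrist",X,p)*4+1.5).round().astype(int)],True,col,1)
    cv2.polylines(t,[(proj("wrist",np.c_[x+28*np.cos(a),y+28*np.sin(a),np.full(len(a),95)],p)*4+1.5).round().astype(int)],True,(255,0,0),1)
    tiles.append(t[(c[1]-65)*4:(c[1]+65)*4,(c[0]-45)*4:(c[0]+45)*4])
t=np.hstack(tiles); cv2.imwrite("pics/ov3.png",cv2.resize(t,(800,int(800*t.shape[0]/t.shape[1])),interpolation=cv2.INTER_AREA))
E
```

```text
clock: 3.45
eef_pos: [481.8, 363.3, 219.2]
eef_rot: [-3.141, 0.0, 1.105]
wrist_force: [0.5, 0.5, 0.8]
finger_gap: 93.8
finger_force: 0.0
clock: 4.15
eef_pos: [482.4, 362.3, 219.3]
eef_rot: [-3.142, 0.0, 0.58]
wrist_force: [0.2, -0.2, -0.2]
finger_gap: 93.9
finger_force: 0.0
[482.55398761 362.11470088 219.39145903] [-3.14159123e+00  1.04645296e-04  5.79064308e-01] 1.5747937116494661
w1 [(9.242112159729004, 482.0, 363.0), (9.22392749786377, 482.0, 364.0), (8.91118335723877, 483.0, 364.0), (8.841866493225098, 483.0, 363.0)]
w3 [(9.309121131896973, 486.0, 364.0), (9.108317375183105, 486.0, 363.0), (9.034403800964355, 485.0, 364.0), (8.970627784729004, 486.0, 365.0)]
```

View pics/ov3.png

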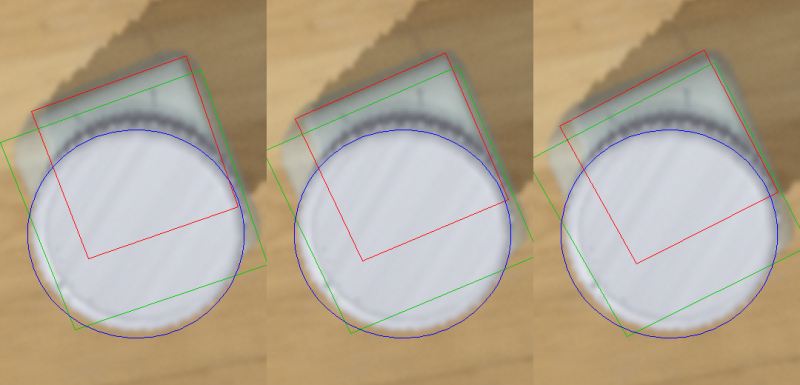

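This view gives the cap at (486,364) against (482,363.5) from the opposite side, so the mean is (484,363.5) and the yaw is about 55°. Now I descend and grip.

```bash
python3 -m creep '[[1,[0.2,0,4],0],[1,[0.2,0,8],0],[1,[0.2,0,11],0],[1,[0.2,0,12.7],0],[1,[0.2,0,12.7],0],[1,[0.2,0,12.7],0],[0,[0.2,0,12.7],0],[-1,[0.2,0,12.7],0],[-1,[0.2,0,12.7],0],[-1,[0.2,0,12.7],0],[-1,[0.2,0,12.7],0],[-1,[0.2,0,12.7],0]]' 40
python3 -m creep '[[-1,[0,0,0],0],[-1,[0,0,0],0],[-1,[0,0,0],0]]'
```

```text
clock: 5.4
eef_pos: [484.5, 362.9, 92.6]
eef_rot: [3.142, -0.0, 0.577]
wrist_force: [0.4, 0.1, 1.6]
finger_gap: 55.6
finger_force: 40.0
clock: 5.7
eef_pos: [484.5, 362.9, 92.5]
eef_rot: [-3.142, -0.0, 0.577]
wrist_force: [0.0, -0.5, 1.2]
finger_gap: 55.5
finger_force: 40.0
```

```bash
python3 -m creep '[[-1,[0,0,-2],0],[-1,[0,0,-5],0],[-1,[0,0,-8],0],[-1,[-1,1.8,-8],0],[-1,[-3,5.3,-8],1],[-1,[-5,8.9,-8],2],[-1,[-7,12.4,-8],3.2],[-1,[-9,16,-8],4.5],[-1,[-11,19.5,-8],6],[-1,[-13,23,-8],7.5],[-1,[-14.4,25.6,-8],9],[-1,[-14.84,26.4,-8],10.2]]'
python3 -m creep '[[-1,[0,0,0],0],[-1,[0,0,0],0],[-1,[0,0,0],0],[-1,[0,0,0],0]]'
python3 - <<'E'
from h import *
p=manip.camera_params("wrist"); im=cv2.cvtColor(manip.camera("wrist"),cv2.COLOR_RGB2BGR)
cv2.imwrite("pics/w4.png",im); np.save("w4.npy",p,allow_pickle=True)
cv2.imwrite("pics/w4v.png",cv2.resize(im[0:360,80:560],(800,600),interpolation=2))
s=manip.read_state(); print(s["eef_pos"],s["eef_rot"],s["joints"],s["wrist_force"])
E
```

```text
clock: 6.9
eef_pos: [503.7, 58.0, 171.9]
eef_rot: [3.141, 0.001, -0.321]
wrist_force: [-0.6, -0.3, -4.7]
finger_gap: 55.2
finger_force: 40.0
clock: 7.3
eef_pos: [503.9, 61.4, 172.3]
eef_rot: [3.142, 0.0, -0.311]
wrist_force: [-0.2, 0.3, -4.6]
finger_gap: 55.7
finger_force: 40.0
[503.95479567  61.29694843 172.34884389] [ 3.14152777e+00  2.23789860e-04 -3.11163873e-01] [4.88712789e-02 2.51454503e-01 1.69711145e+00 1.94898806e-05
 1.19325900e+00 1.93082428e+00] [-0.06497574 -0.42482214 -4.66276213]
```

View pics/w4v.png

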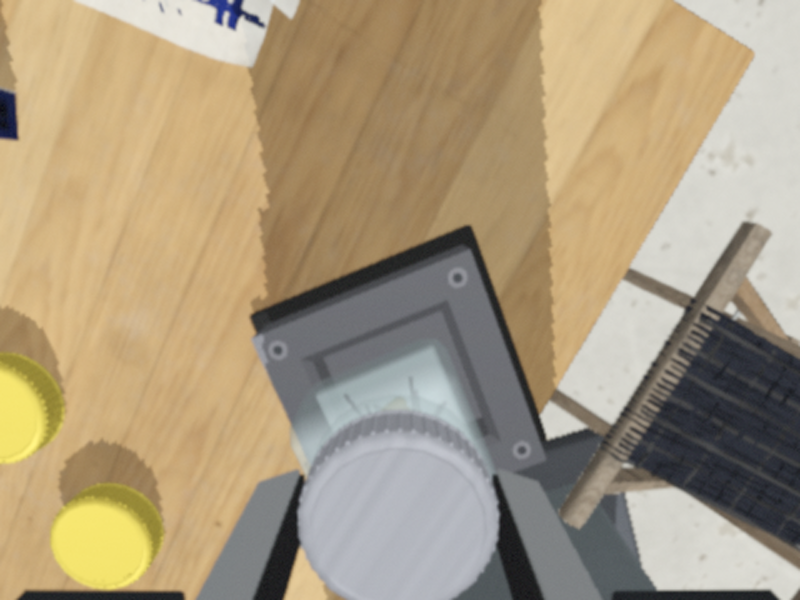

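The picture shows the jar held by its cap above the block, with screws at (278,349), (457,277) and (522,450) and the jar's far bottom edge from (317,397) to (438,340).

```bash
python3 - <<'E'
from h import *
p=np.load("w4.npy",allow_pickle=True).item()
f=lambda c,z: at("wrist",(np.float64(c)-.33)/(5/3)+[80,0],z,p)[:,:2]
ang=lambda d: (np.degrees(np.arctan2(d[1],d[0]))%90).round(1)
s=f([[278,349],[457,277],[522,450]],46)
print("centre",((s[0]+s[2])/2).round(1),[np.hypot(*d).round(1) for d in np.diff(s,axis=0)],[ang(d) for d in np.diff(s,axis=0)])
r=f([[320,355],[448,305],[486,415]],46); print("rim",[ang(d) for d in np.diff(r,axis=0)])
j=f([[317,397],[438,340]],80); print("jar edge",ang(j[1]-j[0]),j, np.hypot(*(j[1]-j[0])))
cv2.imwrite("pics/j.png",cv2.resize(cv2.imread("pics/w4.png")[180:300,250:390],(770,660),interpolation=2)[:600])
E
```

```text
centre [502.2  60.5] [np.float64(86.5), np.float64(87.3)] [np.float64(4.0), np.float64(4.3)]
rim [np.float64(3.7), np.float64(2.4)]
jar edge 7.9 [[523.79392268  90.64301366]
 [531.26066725  36.73703003]] 54.42065182830281
```

View pics/j.png

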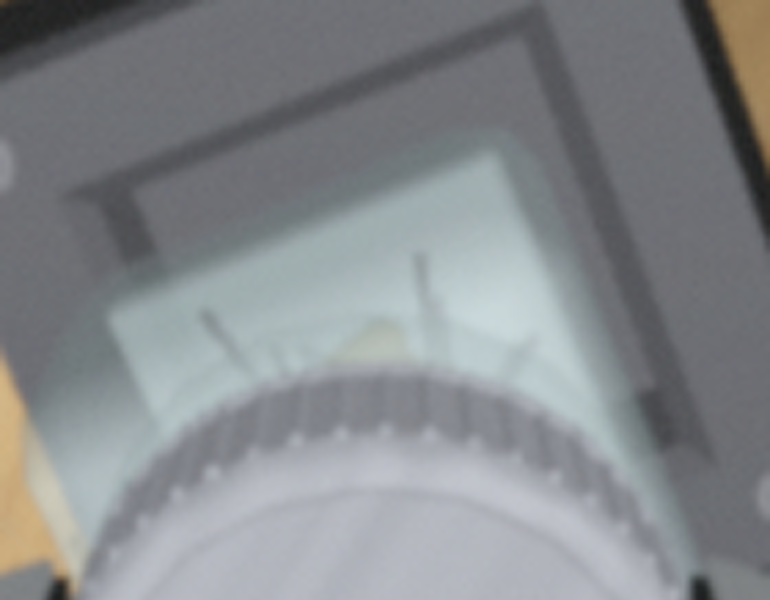

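```bash
python3 - <<'E'
from h import *
p=np.load("w4.npy",allow_pickle=True).item()
j=at("wrist",np.float64([[107,315],[497,150]])/5.5-.4+[250,180],80,p)[:,:2]
d=j[1]-j[0]; a=np.arctan2(d[1],d[0])+np.pi/2; print(np.degrees(a),np.hypot(*d), j.mean(0)-27.25*np.array([np.cos(a),np.sin(a)]))
im=cv2.imread("pics/w4.png"); b=cv2.GaussianBlur(cv2.cvtColor(im,cv2.COLOR_BGR2GRAY).astype(np.float32),(0,0),1)
y=np.array([-.311]); t=np.radians(np.r_[-60:61:3])-.311 ; r=[]
for x in np.arange(494,512,.5):
  for yy in np.arange(55,68,1.):
    f=lambda q: cv2.remap(b,*[c.reshape(1,-1) for c in proj("wrist",np.c_[x+q*np.cos(t),yy+q*np.sin(t),np.full(len(t),175.)],p).astype(np.float32).T],1)[0]
    r.append(((f(26.5)-f(29.5)).clip(0,60).mean(),x,yy))
print(sorted(r,reverse=True)[:4])
E
```

```text
5.573369140169206 52.224369960738855 [500.1576184   62.35147141]
[(np.float32(42.71859), np.float64(503.0), np.float64(62.0)), (np.float32(41.839844), np.float64(502.5), np.float64(62.0)), (np.float32(41.693436), np.float64(503.0), np.float64(63.0)), (np.float32(40.593433), np.float64(503.5), np.float64(63.0))]
```

```bash
python3 -m creep '[[-1,[0.09,0.11,0],0.25],[-1,[0.09,0.11,1.5],0.25],[-1,[0.09,0.11,3],0.25],[-1,[0.09,0.11,3.5],0.25],[-1,[0.09,0.11,4],0.25],[-1,[0.09,0.11,4.3],0.25],[-1,[0.09,0.11,4.3],0.25],[-1,[0.09,0.11,4.3],0.25]]'
python3 -m creep '[[-1,[0,0,0.2],0],[-1,[0,0,0.4],0],[-1,[0,0,0.6],0],[-1,[0,0,0.8],0],[-1,[0,0,0.8],0]]'
```

```text
clock: 8.15
eef_pos: [504.7, 59.3, 129.8]
eef_rot: [-3.141, -0.0, -0.335]
wrist_force: [-0.2, 0.2, -4.9]
finger_gap: 55.4
finger_force: 40.0
clock: 8.65
eef_pos: [504.5, 59.3, 121.1]
eef_rot: [3.141, 0.0, -0.335]
wrist_force: [0.3, 0.8, -5.8]
finger_gap: 55.4
finger_force: 40.0
```

```bash
python3 -m creep '[[-1,[0,0,0.2],0],[-1,[0,0,0.4],0],[-1,[0,0,0.6],0],[-1,[0,0,0.8],0],[-1,[0,0,1.0],0],[-1,[0,0,1.2],0],[-1,[0,0,1.2],0],[-1,[0,0,1.2],0]]'
python3 -m creep '[[-1,[0,0,0.1],0],[-1,[0,0,0.2],0],[-1,[0,0,0.3],0],[-1,[0,0,0.3],0],[-1,[0,0,0.3],0]]'
```

```text
clock: 9.45
eef_pos: [504.6, 59.3, 109.4]
eef_rot: [3.142, 0.0, -0.335]
wrist_force: [0.5, 0.1, -4.1]
finger_gap: 55.5
finger_force: 40.0
clock: 9.95
eef_pos: [504.7, 59.3, 106.6]
eef_rot: [-3.141, -0.0, -0.335]
wrist_force: [-1.1, 0.3, -0.3]
finger_gap: 55.7
finger_force: 40.0
```

```bash
python3 -m creep '[[-1,[0,0,0.05],0],[-1,[0,0,0.1],0],[-1,[0,0,0.1],0],[-1,[0,0,0.1],0],[-1,[0,0,0.1],0]]'
```

```text
clock: 10.45
eef_pos: [504.8, 59.3, 106.2]
eef_rot: [-3.141, -0.001, -0.335]
wrist_force: [-5.9, -0.0, 7.6]
finger_gap: 55.5
finger_force: 40.0
```

```bash
python3 -m creep '[[-1,[-0.08,0.02,0],0],[-1,[-0.08,0.02,-0.01],-0.8],[-1,[-0.08,0.02,-0.02],-1.6],[-1,[-0.08,0.02,-0.04],-2.4],[-1,[-0.08,0.02,-0.05],-3.2],[-1,[-0.08,0.02,-0.06],-4],[-1,[-0.08,0.02,-0.08],-5],[-1,[-0.08,0.02,-0.1],-6],[-1,[-0.08,0.02,-0.1],-6]]'; python3 -c "
from h import *
s=manip.read_state();print(s['moment'],s['joints'][5],s['wrist_force'])"
```

```text
clock: 11.35
eef_pos: [504.2, 59.5, 106.9]
eef_rot: [3.141, -0.001, 0.19]
wrist_force: [-0.6, 1.6, 3.7]
finger_gap: 54.9
finger_force: 40.0
[0.05534219 0.13252537 0.0546717 ] 1.4260708574081291 [-0.6093687   1.58876138  3.65745304]
```

```bash
python3 -m creep '[[-1,[0,0,-0.01],-1],[-1,[0,0,-0.03],-2],[-1,[0,0,-0.05],-3],[-1,[0,0,-0.07],-4],[-1,[0,0,-0.08],-5],[-1,[0,0,-0.1],-6]]'; python3 -c "
from h import *
s=manip.read_state();print(s['moment'],s['joints'][5],s['wrist_force'])"
python3 -m creep '[[-1,[0,0,-0.01],-1],[-1,[0,0,-0.03],-2],[-1,[0,0,-0.05],-3],[-1,[0,0,-0.07],-4],[-1,[0,0,-0.08],-5],[-1,[0,0,-0.1],-6]]'; python3 -c "
from h import *
s=manip.read_state();print(s['moment'],s['joints'][5],s['wrist_force'])"
```

```text
clock: 11.95
eef_pos: [503.9, 59.3, 107.4]
eef_rot: [3.141, -0.0, 0.713]
wrist_force: [0.3, -0.9, -1.3]
finger_gap: 55.5
finger_force: 40.0
[-0.05024015  0.17176249 -0.00695034] 0.9032714492296364 [ 0.26029856 -0.85520416 -1.25492681]
clock: 12.55
eef_pos: [503.9, 59.3, 108.4]
eef_rot: [3.141, -0.0, 1.236]
wrist_force: [0.2, -1.2, -0.2]
finger_gap: 55.7
finger_force: 40.0
[-0.08147799  0.06017999  0.04458444] 0.3796952770644114 [ 0.19722387 -1.23613529 -0.16483268]
```

```bash
python3 -m creep '[[-1,[0,0,-0.01],-1],[-1,[0,0,-0.03],-2],[-1,[0,0,-0.05],-3],[-1,[0,0,-0.07],-4],[-1,[0,0,-0.08],-5],[-1,[0,0,-0.1],-6],[-1,[0,0,-0.12],-7],[-1,[0,0,-0.13],-8],[-1,[0,0,-0.15],-9],[-1,[0,0,-0.16],-10],[-1,[0,0,-0.18],-11],[-1,[0,0,-0.2],-12]]'; python3 -c "
from h import *
s=manip.read_state();print(s['moment'],s['joints'][5],s['wrist_force'])
cv2.imwrite('pics/w5.png',cv2.cvtColor(manip.camera('wrist'),cv2.COLOR_RGB2BGR)[60:,:])"
```

```text
clock: 13.75
eef_pos: [503.7, 59.5, 110.3]
eef_rot: [-3.141, -0.0, 2.283]
wrist_force: [-1.3, 0.4, -0.3]
finger_gap: 55.3
finger_force: 40.0
[ 0.18352903  0.24608184 -0.03206789] -0.667481061165421 [-1.28788818  0.3702123  -0.3100777 ]
```

```bash
python3 -m creep '[[-1,[0,0,-0.1],0],[-1,[0,0,-0.2],0],[-1,[0,0,-0.3],0],[-1,[0,0,-0.3],0],[-1,[0,0,-0.3],0]]'; python3 -c "
from h import *
s=manip.read_state();print(s['moment'],s['wrist_force'])"
```

```text
clock: 14.3
eef_pos: [503.8, 59.4, 113.5]
eef_rot: [3.142, 0.0, 2.282]
wrist_force: [-1.3, -0.4, -1.3]
finger_gap: 55.4
finger_force: 40.0
[ 0.14749325  0.27266951 -0.03655584] [-1.27513973 -0.40858938 -1.28777101]
```

```bash
python3 -m creep '[[-1,[0,0,-0.4],0],[-1,[0,0,-0.8],0],[-1,[0,0,-1.2],0],[-1,[0,0,-1.6],0],[-1,[0,0,-2],0],[-1,[0,0,-2.4],0],[-1,[0,0,-2.85],0],[-1,[0,0,-2.85],0],[-1,[0,0,-2.85],0],[-1,[0,0,-2.85],0],[-1,[0,0,-2.85],0]]'; python3 -c "
from h import *
s=manip.read_state();print(s['moment'],s['wrist_force'])
w=cv2.cvtColor(manip.camera('wrist'),cv2.COLOR_RGB2BGR); t=cv2.cvtColor(manip.camera('scene'),cv2.COLOR_RGB2BGR)
cv2.imwrite('pics/fin.png',np.hstack([cv2.resize(w[100:400,120:520],(400,300)),cv2.resize(t[230:430,260:480],(400,364))[:300]]))"
```

```text
clock: 15.4
eef_pos: [503.7, 59.4, 141.7]
eef_rot: [-3.141, -0.0, 2.283]
wrist_force: [-0.5, -0.9, -1.9]
finger_gap: 55.5
finger_force: 40.0
[-0.02908512  0.03138412  0.02258704] [-0.47155502 -0.85394155 -1.91486103]
```

View pics/fin.png

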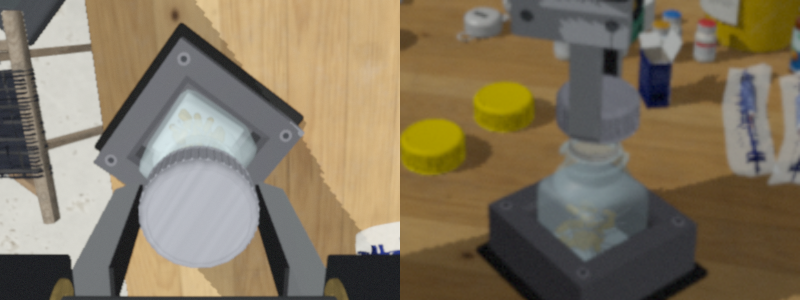

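The final picture shows the jar seated in the well with its mouth open at about (597,150), and the cap held level above it with its skirt at about (597,130).

```bash
python3 -c "
from cell import manip
print(manip.sign_off())"
```

```text
the job is handed in; nothing more can be done
None
```

I handed the job in at about 15.5 s: the jar stands in the well with its cap unscrewed, and by arm position the gripper holds the cap level about 15 mm above the open mouth. No verdict came back from the hand-in.

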